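# Light the viewing pad and hold the magnifier over the red slide

## Task

First press the orange pedal switch fully down to its stop and let it come up again, to switch on the viewing pad. Then pick up the magnifying glass by its black handle and hold it level and steady in the air with the centre of its lens straight above the middle of the red slide, about 10 cm over it, touching neither the pad nor the slides and leaving the ink bottle, the staple box and the eraser where they are. Finish while still holding the magnifier there: do not put it down.

Things in the scene. Friction and masses are not known exactly. Their poses are not given: they have to be found in the camera images.
- pedal_tread (a point): press point on the pedal: top of the ribbed black rubber on the orange tread (60 mm wide, 92 mm long), on its centre line, 70 mm from the hinge. The tread is hinged at the end away from the robot and slopes up towards the robot; at rest this point is about 39 mm above the desk, fully down about 24 mm. It moves with the tread
- pedal (a joint): angle of the tread in rad: 0 up at rest, 0.22 fully down on its stop. A spring returns it: about 3 N at the press point starts it moving, about 8 N holds it on the stop; the press point then stands some 15 mm lower than at rest.
- pedal_switch: the fixed dark steel foot of the pedal switch, 120 x 76 x 8 mm; origin at the centre of its underside, x points along the pedal to its hinge, which lies 45 mm from the origin in +x and 18 mm above the desk; z up
- magnifier: magnifying glass, brass ring and black handle, 186 mm long, 84 mm across the ring, about 0.12 kg, lying flat. Origin on the desk under the middle of its length; +y runs from handle to lens, z up, square to the lens. Round handle 12 mm thick, axis 6 mm above the underside, from y = -93 to +10 mm; the 8 mm thick ring begins there. The ring end is heavy: grip firmly, near the ring
- lens_centre (a point): centre of the magnifier's lens: 51 mm along +y from its origin, 4 mm above its underside; same axes as the magnifier
- handle_grip (a point): a point to grip on the axis of the handle, 22 mm along -y from the magnifier's origin (73 mm from the lens centre), 6 mm above the underside; same axes as the magnifier
- light_pad: flat backlit viewing pad, white top in a grey rim, 150 x 210 x 8 mm, fixed to the desk; origin at the centre of its underside, y along its long side. The two slides lie on it about 100 mm apart, either one on the left.
- red_slide: photographic slide in a red square mount, 50 x 50 x 3 mm with a 24 mm amber film, fixed on the pad; origin under its centre
- red_slide_centre (a point): centre of the red slide, on its top, 11 mm above the desk; z up
- blue_slide: the other slide, in a blue mount with a greenish film, 50 x 50 x 3 mm, fixed on the pad; not to be viewed
- ink_bottle: square dark blue ink bottle with a black cap, 52 x 52 x 64 mm, loose; leave it alone
- staple_box: small yellow carton, 36 x 56 x 24 mm, loose; leave it alone
- eraser: blue and white eraser, 22 x 45 x 13 mm, loose; leave it alone
Mind the look-alikes: they are no part of the job. Of the things shaped like the pedal_switch, the steel one is meant.

How it is judged:
On the way, in this order (a step that is already met when the one before it is completed fails the run):
1. the pedal is pressed down to its stop (value of joint pedal above 0.2 rad), for 0.1 s.
2. the pedal has come up again (value of joint pedal below 0.05 rad), for 0.1 s.
3. the magnifier is lifted clear of the desk in the fingers (height (world z) of magnifier above 0.04 m and contact force between magnifier and the fingers above 0.5 N), for 0.2 s.
At the end, for the whole second after the job is handed in: Held in the fingers, touching no pad, slide, pedal or bystander; lens centre within 20 mm of straight above the red slide's middle and 60 to 150 mm over it; level within 0.15 rad; steady (under 0.02 m/s and 0.15 rad/s); pedal up (under 0.05 rad) (horizontal distance between lens_centre and red_slide_centre below 0.02 m and z of lens_centre in the frame of red_slide_centre between 0.06 and 0.15 m and angle between magnifier's own z axis and vertical below 0.15 rad and linear speed of magnifier below 0.02 m/s and angular speed of magnifier below 0.15 rad/s and contact force between magnifier and the fingers above 0.5 N and contact force between magnifier and light_pad below 0.1 N and contact force between magnifier and red_slide below 0.1 N and contact force between magnifier and blue_slide below 0.1 N and contact force between magnifier and pedal_switch below 0.1 N and contact force between magnifier and ink_bottle below 0.1 N and contact force between magnifier and staple_box below 0.1 N and contact force between magnifier and eraser below 0.1 N and value of joint pedal below 0.05 rad); the arm keeps its last pose, push and grip.
It fails at once if the magnifier knocks against the pad or a slide (over 1 N) (contact force between magnifier and light_pad above 1 N or contact force between magnifier and red_slide above 1 N or contact force between magnifier and blue_slide above 1 N).
It fails at once if the ink bottle, the staple box or the eraser is moved more than 20 mm (distance of any of ink_bottle, staple_box, eraser from where it was at the start of the episode above 0.02 m).
It also fails if it takes over 61 s, if anything falls off the work surface, if the arm or the gripper's body presses on something with over 40 N, if the wrist force passes 120 N, or if a joint passes its speed limit or range.

## Robot

A 6-joint arm with a two-finger parallel gripper is mounted at the origin on the work surface; the furniture and walls round the work are solid. World frame = base frame: x ahead of the robot, y to its left, z up, the work surface at z = 0. Lengths are in m, angles in rad, forces in N, time in s.
With the tool pointing down it reaches from about 0.375 to 0.9 m from the base axis. Payload 3.1 kg.
Tool frame: the origin (TCP) lies on the centre line of the jaws, within the pads' length; the fingertips stand 8 mm ahead of it and the grasp point (between the pads) lies 11 mm behind it; z points along the fingers, y is the line along which they close (so a half turn about z gives the same grasp; the last joint's range is limited). The gripper opens to 85 mm and grips with 20 to 120 N. Pads are 22 mm wide; open, the fingers measure 114 mm over their backs; the gripper's body (76 mm by 85 mm) begins 54 mm behind the grasp point. The pads swing forward as they close: fully open they stand 13 mm farther back than shut.
Start: joints at [-1.31, 0.527, 1.433, -0, 1.181, -0.178], TCP at [0.266, -0.565, 0.239] pointing down, gripper open.
Joint ranges: [-3.08, 3.08], [-0.75, 2.2], [0.22, 2.44], [-1.43, 4.57], [0, 2.65], [-2.85, 2.85]. Speed limits (rad/s): [2.79, 2.79, 3.14, 3.14, 3.14, 3.14].

## Interface

Orientations are given as a unit quaternion [x, y, z, w].
In Python, from station import * gives the robot as it stands.
- The arm moves only by the tool play_rows, never from a script. Its argument "rows" is a list of rows, each a list of 3 entries, a list of its own where there are three numbers: the turn, a rotation vector about the tool's x, y, z in degrees, then the shift along the tool's x, y, z in mm, then the closure, from 0 (fully open) to 1 (shut). In form: [[[ax, ay, az], [dx, dy, dz], jaw], ...]. A call has 1 to 12 rows; each row shifts and turns the commanded pose from where the row before left it, along the tool's axes as they then stand; what a row does not reach is not made up. A row lasts 1/12 s, in which the tool goes at most 41.7 mm and 7.16 degrees, less where a joint would pass 70% of its speed; a pose out of reach is approached as far as the arm can. A call with a gripper value outside its range is refused whole. The fingers move at their own pace and stop on an object; "grip_force" is the grip in N (left out, the last holds). Time passes only in rows, so rows that do not move let the fingers close. It gives the time, the measured TCP pose, the force, the opening and the grip force at its end, in the units of the state.
- sense(): the state, without advancing time (a new reading comes with each control period).
- snapshot(name): name is "side" or "top" or "wrist"; returns (picture, depth): 420x560x3 uint8, red, green, blue; 420x560 float32, m along the optical axis (not along the pixel's ray), 0 where there is no reading.
- get_calibration(name): a dict with "vfov" (degrees; the focal length in pixels is half the picture's height over the tangent of half this angle, whatever the lens; pixels are square), "cx", "cy" (the principal point, pixels), "xyz" and "attitude" of the camera in the world. Camera axes: x right, y down, z forward; pixel columns grow to the right and rows downward; lengths in m; the calibration is good to about 2 mm. The wrist camera is an equidistant fisheye: a pixel r from the principal point sees the ray r / f radians off the axis. A picture is of the moment at which its call begins: read the wrist's pose just before it. get_calibration takes no time and is no camera call; for the wrist camera it gives the pose at the moment of the call.
- sign_off(): hands the job in; it is judged then, once.
The state is a dict: "t": time; "q": joint angles; "qd": joint speeds; "tau": joint torques, N m; "tcp_pos": TCP position; "tool_rot": TCP orientation; "force": force on the tool from outside, world axes, zero at the start; "ft_torque": the same for the moment, N m; "finger_gap": opening from 0.0 (shut) to 1.0 (fully open); "gripper_force": force on a finger pad.
Only numpy, scipy, OpenCV 4.12 (cv2) and the standard library are available. Lean on these libraries where they do the work, as an engineer would, in place of code of your own. Each camera call takes 0.05 s, during which the arm holds its last target. There are 200 camera calls.

## Working session

There is one attempt and no reset: what is moved stays moved. The work goes in short steps, Python scripts to look and compute and a tool call to move; the robot and the scene stay as the last step left them, time stands still between calls to the robot, and variables do not carry over. Pictures are saved under pics/ and viewed, at most 10 in all, crops included, and the job is handed in when it is done.

Besides the shell and the picture viewer there is one more tool, called after "Request:" in YAML: its name, and indented under it one key for each argument. play_rows: Moves the arm, as the interface text tells. Its arguments: {"type":"object","properties":{"rows":{"type":"array","items":{"type":"array"}},"grip_force":{"type":"number"}},"required":["rows"]}

```bash
mkdir -p pics; cat > h.py <<'E'
import numpy as np, cv2
from scipy.spatial.transform import Rotation as R
from station import *
def cam(n):
    c=get_calibration(n); c['f']=210/np.tan(np.radians(c['vfov'])/2); return c
def ray(c,u,v,fish=False):
    a=np.array([(u-c['cx'])/c['f'],(v-c['cy'])/c['f']])
    if fish:
        t=np.hypot(*a); d=np.array([*(a/max(t,1e-9)*np.sin(t)),np.cos(t)])
    else: d=np.array([*a,1.])
    A=np.array(c['attitude']); M=A if A.shape==(3,3) else R.from_quat(A).as_matrix()
    return np.array(c['xyz']),M@d
def hit(c,u,v,z,fish=False):
    o,d=ray(c,u,v,fish); return o+d*(z-o[2])/d[2]
def save(n,im): cv2.imwrite('pics/'+n+'.png',im[:,:,::-1])
E
python3 - <<'E'
from h import *
for n in ['top','side']:
    im,d=snapshot(n); save(n+'0',im); np.savez('pics/%s0.npz'%n,im=im,d=d); print(n,cam(n))
s=sense(); print(s['t'],s['tcp_pos'],s['tool_rot'])
E
```

```text
top {'vfov': 42.98899023429738, 'cx': 275.15222868262833, 'cy': 210.2759795904619, 'xyz': array([ 0.43015678, -0.01784452,  1.48856183]), 'attitude': array([ 0.71418204, -0.69893165,  0.0212124 , -0.03144185]), 'f': np.float64(533.2663030178608)}
side {'vfov': 42.49956337801186, 'cx': 283.11167657504643, 'cy': 214.52938729588493, 'xyz': array([0.36542599, 1.2049492 , 0.62267718]), 'attitude': array([-0.04911428,  0.83785506, -0.54285889,  0.02984811]), 'f': np.float64(540.0201954241021)}
0.1 [ 0.26597742 -0.56488574  0.23841905] [ 9.75922302e-01  2.18116245e-01 -2.79852369e-05 -9.81069801e-04]
```

View pics/top0.png

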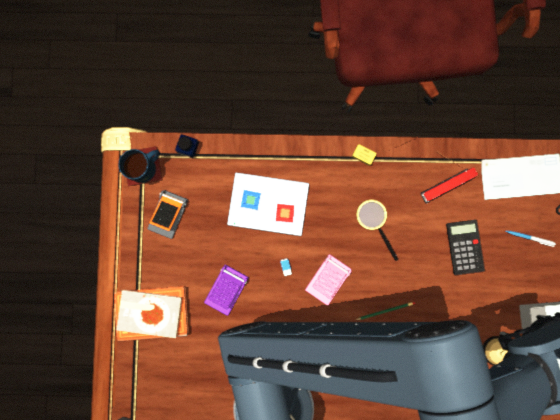

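View pics/side0.png

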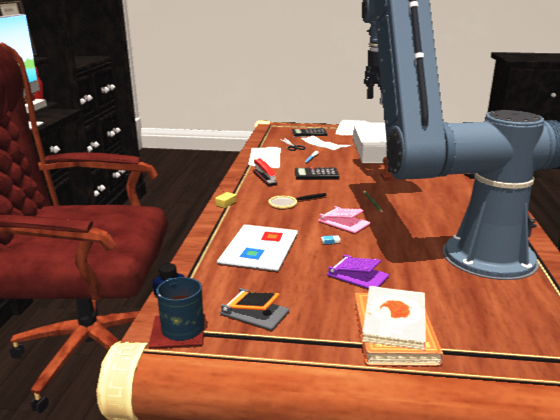

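The top view shows these candidates:
- **Pedals:** orange with a grey foot at (168,214), purple at (226,290) and pink at (328,279). I choose the orange one.
- **Slides:** red at (285,213) and blue at (251,200). I choose the red one.
- **Magnifier:** ring at (372,214), with the handle running to (396,258).
- **Other items:** pencil, stapler and pen.

Next I'll measure these and check them in a close crop.

```bash
cat > m.py <<'E'
from h import *
z=np.load('pics/top0.npz'); im=z['im']; c=cam('top')
hsv=cv2.cvtColor(im,cv2.COLOR_RGB2HSV); H,S,V=[hsv[:,:,i].astype(int) for i in range(3)]
def box(m,x0,y0,x1,y1):
    k=np.zeros(m.shape,np.uint8); k[y0:y1,x0:x1]=m[y0:y1,x0:x1]
    p=np.argwhere(k)[:,::-1].astype(np.float32); return p
red=((H<6)|(H>172))&(S>180)&(V>150)
def rep(n,p,zz):
    r=cv2.minAreaRect(p); print(n,len(p),r, hit(c,*r[0],zz).round(4)); 
    b=cv2.boxPoints(r); print([hit(c,*q,zz)[:2].round(3).tolist() for q in b])
rep('red',box(red,270,195,300,230),.011)
rep('pad',box((S<60)&(V>170),220,165,315,245),.008)
dark=(V<50)
rep('handle',box(dark,378,226,405,265),.006)
rep('ring',box((V>95)&(S<200)&~((H<9)&(S>150)),352,195,392,233),.006)
rep('orange',box((H>8)&(H<20)&(S>180)&(V>170),145,185,190,240),.03)
rep('rubber',box((V<55),158,198,182,232),.039)
a=cv2.resize(im[180:245,140:200],None,fx=6,fy=6,interpolation=2)
b=cv2.resize(im[190:270,345:410],None,fx=390/80,fy=390/80,interpolation=2)
save('crop1',np.hstack([a,b[:390]]))
E
python3 m.py
```

```text
red 104 ((284.7264709472656, 212.5558624267578), (14.572335243225098, 14.649033546447754), 4.39870548248291) [ 0.5344 -0.022   0.011 ]
[[0.515, -0.001], [0.556, -0.003], [0.554, -0.043], [0.513, -0.041]]
pad 3432 ((267.825439453125, 203.7189483642578), (75.39126586914062, 53.74962615966797), 8.583621978759766) [0.5583 0.0256 0.008 ]
[[0.497, 0.139], [0.647, 0.121], [0.619, -0.088], [0.471, -0.069]]
handle 79 ((387.5, 243.99998474121094), (34.480648040771484, 2.8167288303375244), 60.945396423339844) [ 0.4536 -0.3081  0.006 ]
[[0.493, -0.281], [0.497, -0.288], [0.414, -0.335], [0.411, -0.328]]
ring 1220 ((371.5, 213.5), (37.0, 39.0), 90.0) [ 0.5372 -0.2632  0.006 ]
[[0.588, -0.208], [0.59, -0.317], [0.487, -0.318], [0.485, -0.21]]
orange 483 ((167.0, 212.0), (54.0, 44.0), 90.0) [0.5277 0.3018 0.03  ]
[[0.601, 0.365], [0.604, 0.244], [0.455, 0.239], [0.452, 0.359]]
rubber 286 ((164.8534698486328, 214.0086212158203), (15.756773948669434, 20.352500915527344), 23.198591232299805) [0.5215 0.3055 0.039 ]
[[0.504, 0.336], [0.555, 0.316], [0.539, 0.275], [0.488, 0.295]]
```

View pics/crop1.png

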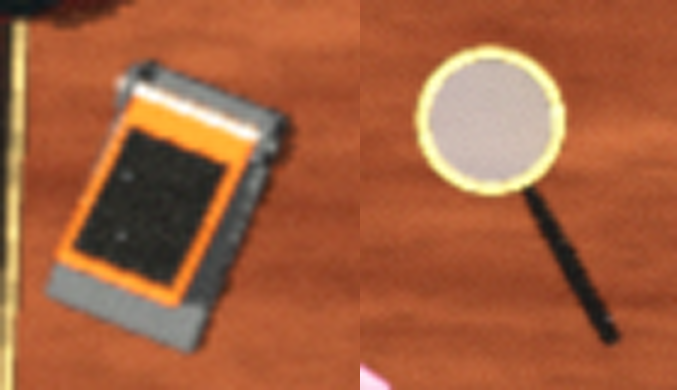

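The crop confirms it: an orange tread with black rubber on a steel foot, hinged at the upper (far) end, and the magnifier with a brass ring and black handle. Next I'll work out the positions.

```bash
cat > p.py <<'E'
from h import *
c=cam('top')
C=lambda x,y:(140+x/6-.4,180+y/6-.4)
D=lambda x,y:(345+(x-360)/4.875-.4,190+y/4.875-.4)
f=hit(c,*C(118,280),.042); hg=hit(c,*C(197,115),.02); rb=hit(c,*C(150,205),.035)
print('front',f,'hinge',hg,'rubber',rb,np.linalg.norm(f-hg))
u=(hg-f)[:2]; u/=np.linalg.norm(u); print('dir',u,np.degrees(np.arctan2(u[1],u[0])), 'press', f[:2]+u*.022, hg[:2]-u*.07)
L=hit(c,*D(491,121),.004); e=hit(c,*D(614,342),.006)
v=(L-e)[:2]; print('lens',L,'end',e,'len',np.linalg.norm(v)); v/=np.linalg.norm(v)
print('v',v,np.degrees(np.arctan2(v[1],v[0])),'grip',L[:2]-v*.073, e[:2]+v*.071)
s=sense(); print(R.from_quat(s['tool_rot']).as_matrix().round(3), s['tcp_pos'],s['q'])
E
python3 p.py
```

```text
front [0.48758127 0.31878111 0.042     ] hinge [0.56551309 0.29020356 0.02      ] rubber [0.5224234  0.30706882 0.035     ] 0.08587225168820113
dir [ 0.93886637 -0.34428177] -20.137958380572318 press [0.50823633 0.31120691] [0.49979244 0.31430329]
lens [ 0.53478832 -0.26344756  0.004     ] end [ 0.41069872 -0.33366887  0.006     ] len 0.14258071616568413
v [0.87031124 0.49250213] 29.505172265246692 grip [ 0.4712556  -0.29940022] [ 0.47249082 -0.29870122]
[[ 0.905  0.426 -0.   ]
 [ 0.426 -0.905  0.002]
 [ 0.    -0.002 -1.   ]] [ 0.26597742 -0.56488574  0.23841905] [-1.30947875e+00  5.28386243e-01  1.43378796e+00  2.74046301e-05
  1.18138122e+00 -1.78460719e-01]
```

Request:
play_rows:
  rows:
    - [[0,0,0],[24.5,-28.8,0],1]
    - [[0,0,0],[24.5,-28.8,0],1]
    - [[0,0,0],[24.5,-28.8,0],1]
    - [[0,0,0],[24.5,-28.8,0],1]
    - [[0,0,0],[24.5,-28.8,0],1]
    - [[0,0,0],[24.5,-28.8,0],1]
    - [[0,0,0],[24.5,-28.8,0],1]
    - [[0,0,0],[24.5,-28.8,0],1]
    - [[0,0,0],[24.5,-28.8,0],1]
    - [[0,0,0],[24.5,-28.8,0],1]
    - [[0,0,0],[24.5,-28.8,0],1]
    - [[0,0,0],[24.5,-28.8,0],1]

```text
t: 1.1
tcp_pos: [0.3849, -0.1258, 0.2392]
tool_rot: [0.976, 0.218, -0.0, -0.0]
force: [-0.3, 0.4, 0.5]
finger_gap: 0.001
gripper_force: 0.0
```

Request:
play_rows:
  rows:
    - [[0,0,0],[24.5,-28.8,5],1]
    - [[0,0,0],[24.5,-28.8,5],1]
    - [[0,0,0],[24.5,-28.8,5],1]
    - [[0,0,0],[24.5,-28.8,5],1]
    - [[0,0,0],[24.5,-28.8,5],1]
    - [[0,0,0],[24.5,-28.8,5],1]
    - [[0,0,0],[24.5,-28.8,5],1]
    - [[0,0,0],[24.5,-28.8,5],1]
    - [[0,0,0],[24.5,-28.8,5],1]
    - [[0,0,0],[24.5,-28.8,5],1]
    - [[0,0,0],[24.5,-28.8,5],1]
    - [[0,0,0],[24.5,-28.8,5],1]

```text
t: 2.1
tcp_pos: [0.5037, 0.3122, 0.1786]
tool_rot: [0.976, 0.218, -0.0, 0.0]
force: [0.1, -1.1, 0.6]
finger_gap: -0.001
gripper_force: 0.0
```

Request:
play_rows:
  rows:
    - [[0,0,0],[0,0,10],1]
    - [[0,0,0],[0,0,0],1]

```text
t: 2.27
tcp_pos: [0.5026, 0.3116, 0.167]
tool_rot: [0.976, 0.22, -0.002, 0.0]
force: [-0.3, -0.6, -0.6]
finger_gap: 0.0
gripper_force: 0.0
```

```bash
python3 - <<'E'
from h import *
s=sense(); c=cam('wrist'); im,d=snapshot('wrist'); save('w1',im); np.savez('pics/w1.npz',im=im,d=d,s=s,c=c)
print(s['t'],s['tcp_pos'],s['q'],s['force'],R.from_quat(s['tool_rot']).as_matrix().round(3)); print(c)
E
```

```text
2.2667 [0.50258725 0.31155647 0.16701775] [ 3.66169386e-01  5.74036960e-01  1.58485354e+00 -1.86825070e-04
  9.86425803e-01  1.49384853e+00] [-0.26132958 -0.56114358 -0.63044817] [[ 0.903  0.429 -0.003]
 [ 0.429 -0.903 -0.001]
 [-0.004 -0.    -1.   ]]
{'vfov': 65.70646984690485, 'cx': 276.5260340227465, 'cy': 209.60147483314557, 'xyz': array([0.56826775, 0.34152186, 0.3023529 ]), 'attitude': array([ 0.83630932, -0.52890584, -0.07769752,  0.12168993]), 'f': np.float64(325.19226210127806)}
```

View pics/w1.png

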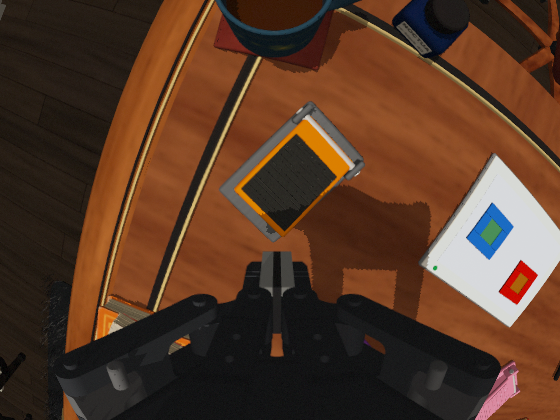

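The wrist view shows the pedal with its hinge at the upper right, about (310,108) to (358,168), and its tread front edge near (258,217). The red slide is at (519,283). I'll cross-check both.

```bash
python3 - <<'E'
from h import *
z=np.load('pics/w1.npz',allow_pickle=True); c=z['c'].item(); im=z['im']
hsv=cv2.cvtColor(im,cv2.COLOR_RGB2HSV); H,S,V=[hsv[:,:,i].astype(int) for i in range(3)]
m=((H>8)&(H<22)&(S>200)&(V>180)); k=np.zeros(m.shape,np.uint8); k[100:250,220:370]=m[100:250,220:370]
k=cv2.morphologyEx(k,cv2.MORPH_OPEN,np.ones((2,2)))
n,l,st,_=cv2.connectedComponentsWithStats(k); i=1+np.argmax(st[1:,4])
hull=cv2.convexHull(np.argwhere(l==i)[:,::-1].astype(np.float32)); q=cv2.approxPolyDP(hull,6,True)[:,0]
print(st[i],q)
for p in q: print(p,hit(c,*p,.04,True)[:2].round(4),hit(c,*p,.022,True)[:2].round(4))
kr=np.zeros(m.shape,np.uint8); mr=((H<6)|(H>172))&(S>180)&(V>120); kr[250:315,490:550]=mr[250:315,490:550]
r=cv2.minAreaRect(np.argwhere(kr)[:,::-1].astype(np.float32)); print(r,hit(c,*r[0],.011,True))
E
```

```text
[ 236  121  114   95 1687] [[349. 167.]
 [327. 192.]
 [262. 215.]
 [236. 192.]
 [304. 121.]]
[349. 167.] [0.5564 0.2699] [0.5556 0.265 ]
[327. 192.] [0.5294 0.2768] [0.5267 0.2723]
[262. 215.] [0.4879 0.3174] [0.4823 0.3157]
[236. 192.] [0.4968 0.3454] [0.4919 0.3456]
[304. 121.] [0.5736 0.3201] [0.5739 0.3186]
((518.5369262695312, 282.3758544921875), (21.955415725708008, 38.01236343383789), 34.99202346801758) [ 0.53499219 -0.0195718   0.011     ]
```

Request:
play_rows:
  rows:
    - [[0,0,0],[0,0,25],1]
    - [[0,0,0],[0,0,25],1]
    - [[0,0,0],[0,0,25],1]
    - [[0,0,0],[0,0,20],1]
    - [[0,0,0],[0,0,15],1]
    - [[0,0,0],[0,0,5],1]
    - [[0,0,0],[0,0,0],1]
    - [[0,0,0],[0,0,0],1]

```text
t: 2.98
tcp_pos: [0.5042, 0.3095, 0.055]
tool_rot: [0.976, 0.218, 0.0, 0.0]
force: [1.5, 0.4, -0.4]
finger_gap: -0.001
gripper_force: 0.0
```

Request:
play_rows:
  rows:
    - [[0,0,0],[0,0,4],1]
    - [[0,0,0],[0,0,4],1]
    - [[0,0,0],[0,0,4],1]
    - [[0,0,0],[0,0,3],1]
    - [[0,0,0],[0,0,0],1]
    - [[0,0,0],[0,0,0],1]

```text
t: 3.48
tcp_pos: [0.5037, 0.3107, 0.0396]
tool_rot: [0.976, 0.218, 0.0, -0.0]
force: [-2.9, 2.4, 5.1]
finger_gap: 0.002
gripper_force: 2.2
```

Request:
play_rows:
  rows:
    - [[0,0,0],[0,0,3],1]
    - [[0,0,0],[0,0,3],1]
    - [[0,0,0],[0,0,1],1]
    - [[0,0,0],[0,0,0],1]
    - [[0,0,0],[0,0,0],1]

```text
t: 3.9
tcp_pos: [0.5033, 0.3108, 0.0328]
tool_rot: [0.976, 0.218, -0.0, -0.0]
force: [-3.0, 2.9, 6.4]
finger_gap: 0.002
gripper_force: 3.2
```

Request:
play_rows:
  rows:
    - [[0,0,0],[0,0,1.5],1]
    - [[0,0,0],[0,0,0],1]
    - [[0,0,0],[0,0,0],1]

```text
t: 4.15
tcp_pos: [0.5033, 0.3109, 0.0314]
tool_rot: [0.976, 0.218, -0.0, -0.0]
force: [-4.0, 2.3, 7.9]
finger_gap: 0.001
gripper_force: 3.5
```

Request:
play_rows:
  rows:
    - [[0,0,0],[0,0,1.5],1]
    - [[0,0,0],[0,0,0],1]
    - [[0,0,0],[0,0,0],1]

```text
t: 4.4
tcp_pos: [0.5032, 0.3109, 0.0307]
tool_rot: [0.976, 0.218, -0.0, -0.0]
force: [-4.1, 2.2, 12.3]
finger_gap: -0.002
gripper_force: 5.9
```

Request:
play_rows:
  rows:
    - [[0,0,0],[0,0,1],1]
    - [[0,0,0],[0,0,0],1]
    - [[0,0,0],[0,0,0],1]

```text
t: 4.65
tcp_pos: [0.5032, 0.3109, 0.0306]
tool_rot: [0.976, 0.218, -0.0, -0.0]
force: [-5.7, 1.1, 16.8]
finger_gap: -0.001
gripper_force: 8.5
```

Request:
play_rows:
  rows:
    - [[0,0,0],[0,0,-10],1]
    - [[0,0,0],[0,0,-15],1]
    - [[0,0,0],[0,0,-25],1]
    - [[0,0,0],[0,0,-40],0]
    - [[0,0,0],[0,0,-40],0]
    - [[0,0,0],[0,0,-40],0]

```text
t: 5.15
tcp_pos: [0.5036, 0.3097, 0.1993]
tool_rot: [0.976, 0.218, -0.001, 0.001]
force: [0.8, 0.9, -1.2]
finger_gap: 0.417
gripper_force: 0.0
```

Request:
play_rows:
  rows:
    - [[0,0,0],[-16,30,0],0]
    - [[0,0,0],[-16,30,0],0]
    - [[0,0,0],[-16,30,0],0]
    - [[0,0,0],[-16,30,0],0]
    - [[0,0,0],[-16,30,0],0]
    - [[0,0,0],[-16,30,0],0]
    - [[0,0,0],[-16,30,0],0]
    - [[0,0,0],[-16,30,0],0]
    - [[0,0,0],[-16,30,0],0]

```text
t: 5.9
tcp_pos: [0.4882, 0.0027, 0.1982]
tool_rot: [0.976, 0.218, -0.0, 0.0]
force: [0.8, 0.5, -0.4]
finger_gap: 0.997
gripper_force: 0.0
```

Request:
play_rows:
  rows:
    - [[0,0,0],[-16,30,0],0]
    - [[0,0,0],[-16,30,0],0]
    - [[0,0,0],[-16,30,0],0]
    - [[0,0,0],[-16,30,0],0]
    - [[0,0,0],[-16,30,0],0]
    - [[0,0,0],[-16,30,0],0]
    - [[0,0,0],[-16,30,0],0]
    - [[0,0,0],[-16,30,0],0]
    - [[0,0,0],[-16,30,0],0]
    - [[0,0,-4.3],[0,0,0],0]
    - [[0,0,0],[0,0,0],0]

```text
t: 6.82
tcp_pos: [0.4727, -0.3035, 0.1979]
tool_rot: [0.967, 0.254, -0.0, 0.0]
force: [-0.5, 0.4, -0.2]
finger_gap: 1.001
gripper_force: 0.0
```

```bash
python3 - <<'E'
from h import *
im,d=snapshot('side'); save('s2',im)
s=sense(); c=cam('wrist'); im,d=snapshot('wrist'); save('w2',im); np.savez('pics/w2.npz',im=im,d=d,s=s,c=c)
print(s['t'],s['tcp_pos'],s['q'],s['force'],R.from_quat(s['tool_rot']).as_matrix().round(3))
E
```

```text
6.8667 [ 0.47249326 -0.30166665  0.19775062] [-7.67345445e-01  4.94698978e-01  1.63800830e+00 -4.44989074e-04
  1.01005082e+00  2.91650224e-01] [ 0.21107264 -0.04493547 -0.29121698] [[ 0.872  0.49  -0.001]
 [ 0.49  -0.872  0.001]
 [-0.001 -0.001 -1.   ]]
```

View pics/w2.png

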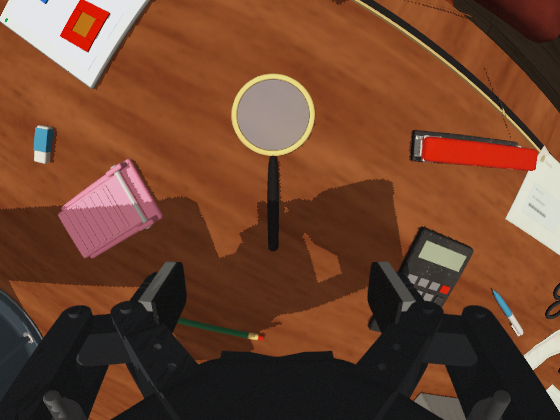

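The wrist view shows the lens centre at (273,114) and the handle running straight from (272,157) to (273,249), aligned with the tool.

```bash
python3 - <<'E'
from h import *
z=np.load('pics/w2.npz',allow_pickle=True); c=z['c'].item(); s=z['s'].item()
L=hit(c,273,114,.004,True);e=hit(c,273.5,249.5,.006,True);st=hit(c,273,158,.006,True); r=hit(c,85.5,25,.011,True)
v=(L-e)/np.linalg.norm(L-e); g=L-v*.073; print(L,e,st,r,np.linalg.norm(L-e),np.degrees(np.arctan2(v[1],v[0])),g)
T=R.from_quat(s['tool_rot']).as_matrix(); d=np.array([g[0],g[1],.2])-s['tcp_pos']; print('tool shift mm',T.T@d*1000)
E
```

```text
[ 0.53564184 -0.26272254  0.004     ] [ 0.40981832 -0.33359824  0.006     ] [ 0.49679263 -0.28448585  0.006     ] [ 0.53459977 -0.02476203  0.011     ] 0.14442618957092052 29.392322918228516 [ 0.47204453 -0.29854656  0.0050109 ]
tool shift mm [ 1.13595595 -2.94205787 -2.24720425]
```

Request:
play_rows:
  rows:
    - [[0,0,0],[9,-3,30],0.4]
    - [[0,0,0],[0,0,35],0.4]
    - [[0,0,0],[0,0,35],0.4]
    - [[0,0,0],[0,0,30],0.4]
    - [[0,0,0],[0,0,25],0.4]
    - [[0,0,0],[0,0,15],0.4]
    - [[0,0,0],[0,0,8],0.4]
    - [[0,0,0],[0,0,0],0.4]
    - [[0,0,0],[0,0,0],0.4]

```text
t: 7.67
tcp_pos: [0.4798, -0.2932, 0.0206]
tool_rot: [0.967, 0.255, -0.0, -0.0]
force: [-0.3, 0.8, -0.2]
finger_gap: 0.599
gripper_force: 0.0
```

```bash
python3 - <<'E'
from h import *
s=sense(); c=cam('wrist'); im,d=snapshot('wrist'); save('w3',im)
print(s['tcp_pos'],s['finger_gap']); print('lens',hit(c,273,114,.004,True))
E
```

```text
[ 0.47982141 -0.29321222  0.02058782] 0.5993227142995229
lens [ 0.54282822 -0.25669494  0.004     ]
```

View pics/w3.png

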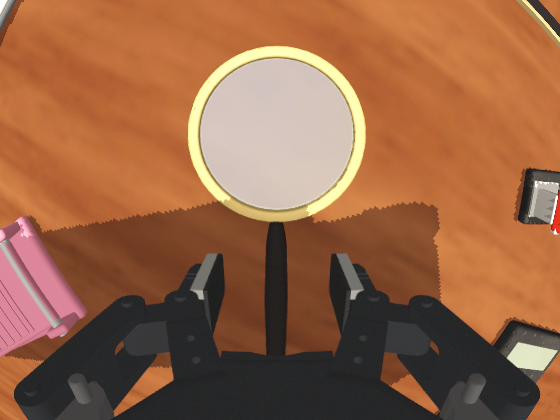

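The handle at column 276 is centred between the pads at (223,270) and (331,270), and the ring starts ahead of them. I'll lower and grip.

Request:
play_rows:
  rows:
    - [[0,0,0],[0,0,6],0.4]
    - [[0,0,0],[0,0,4.5],0.6]
    - [[0,0,0],[0,0,0],0.75]
    - [[0,0,0],[0,0,0],1]
    - [[0,0,0],[0,0,0],1]
    - [[0,0,0],[0,0,0],1]
    - [[0,0,0],[0,0,0],1]
    - [[0,0,0],[0,0,0],1]
  grip_force: 90

```text
t: 8.38
tcp_pos: [0.4795, -0.294, 0.0102]
tool_rot: [0.967, 0.255, 0.0, 0.0]
force: [-1.5, 1.3, 4.3]
finger_gap: 0.098
gripper_force: 88.4
```

Request:
play_rows:
  rows:
    - [[0,0,0],[0,0,-5],1]
    - [[0,0,0],[0,0,-10],1]
    - [[0,0,0],[0,0,-15],1]
    - [[0,0,0],[0,0,-20],1]
    - [[0,0,0],[0,0,-20],1]
    - [[0,0,0],[0,0,-20],1]
    - [[0,0,0],[0,0,-15],1]
    - [[0,0,0],[0,0,-10],1]
    - [[0,0,0],[0,0,0],1]
    - [[0,0,0],[0,0,0],1]
    - [[0,0,0],[0,0,0],1]

```text
t: 9.3
tcp_pos: [0.479, -0.2934, 0.1241]
tool_rot: [0.967, 0.255, -0.0, -0.001]
force: [-0.4, -0.0, -1.1]
finger_gap: 0.095
gripper_force: 88.2
```

```bash
cat > lens.py <<'E'
import sys
from h import *
s=sense(); c=cam('wrist'); im,d=snapshot('wrist'); save(sys.argv[1],im)
hsv=cv2.cvtColor(im,cv2.COLOR_RGB2HSV); H,S,V=[hsv[:,:,i].astype(int) for i in range(3)]
m=((H>20)&(H<32)&(S>90)&(V>130)).astype(np.uint8); m[:, :150]=0; m[:,400:]=0; m[260:]=0
n,l,st,_=cv2.connectedComponentsWithStats(m); i=1+np.argmax(st[1:,4]); p=cv2.convexHull(np.argwhere(l==i)[:,::-1].astype(np.float32))
# depth on ring -> 3D points, plane fit
q=np.argwhere(cv2.erode((l==i).astype(np.uint8),np.ones((3,3))))
P=[]
for v,u in q:
    if d[v,u]>0:
        o,r=ray(c,u,v,True); t=np.hypot(u-c['cx'],v-c['cy'])/c['f']; P.append(o+r*d[v,u]/np.cos(t))
P=np.array(P); z=P.mean(0); 
for _ in range(3):
    n_=np.linalg.svd(P-P.mean(0))[2][2]; n_*=np.sign(n_[2]); e=(P-P.mean(0))@n_; P=P[abs(e)<.004]
xy=P[:,:2]; A=np.c_[2*xy,np.ones(len(xy))]; sol=np.linalg.lstsq(A,(xy**2).sum(1),rcond=None)[0]
ctr=np.array([*sol[:2],P[:,2].mean()]); print(st[i],len(P),'lens',ctr.round(4),'r',np.sqrt(sol[2]+sol[:2]@sol[:2]),'normal',n_.round(3),'tilt deg',np.degrees(np.arccos(n_[2])))
T=R.from_quat(s['tool_rot']).as_matrix(); print('tcp',s['tcp_pos'],'t',s['t'],s['finger_gap'],s['gripper_force'],'force',s['force'])
print('normal in tool',(T.T@n_).round(3),'lens rel tool',(T.T@(ctr-s['tcp_pos'])*1000).round(1))
print('shift tool mm', T.T@(np.array([.5347,-.022,.111+.003])-ctr)*1000)
E
python3 lens.py w4
```

```text
[ 182   40  189  187 5947] 4498 lens [ 0.535  -0.2625  0.1224] r 0.03837808810977693 normal [0.007 0.    1.   ] tilt deg 0.37971037419916115
tcp [ 0.47896812 -0.29341067  0.12407497] t 9.3 0.09472550101299215 88.21720004081726 force [-0.39347122 -0.00950908 -1.09708519]
normal in tool [ 0.005  0.001 -1.   ] lens rel tool [64.   0.7  1.7]
shift tool mm [ 118.13932631 -209.4204701     8.659716  ]
```

View pics/w4.png

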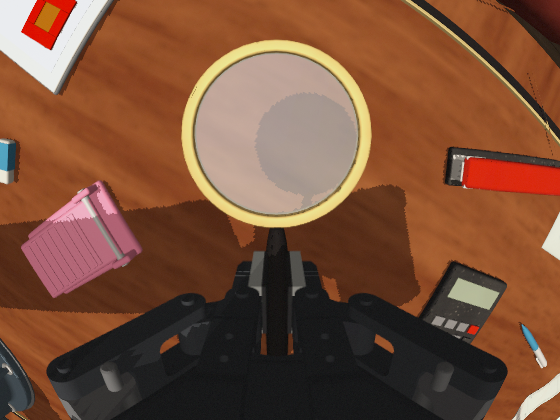

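The magnifier is held level, with the ring at (276,134) and its shadow below. I'll move it over the red slide.

Request:
play_rows:
  rows:
    - [[0,0,0],[5,-8,0],1]
    - [[0,0,0],[10,-18,0],1]
    - [[0,0,0],[12,-22,0],1]
    - [[0,0,0],[14,-25,0],1]
    - [[0,0,0],[14,-25,0],1]
    - [[0,0,0],[14,-25,0],1]
    - [[0,0,0],[14,-25,0],1]
    - [[0,0,0],[12,-22,0],1]
    - [[0,0,0],[10,-18,0],1]
    - [[0,0,0],[8,-14,0],1]
    - [[0,0,0],[5,-7,3],1]
    - [[0,0,0],[0,0,2],1]

```text
t: 10.35
tcp_pos: [0.4785, -0.0518, 0.1191]
tool_rot: [0.967, 0.256, -0.001, -0.001]
force: [1.0, -0.1, -2.0]
finger_gap: 0.101
gripper_force: 88.3
```

Request:
play_rows:
  rows:
    - [[0,0,0],[0,0,0],1]
    - [[0,0,0],[0,0,0],1]
    - [[0,0,0],[0,0,0],1]
    - [[0,0,0],[0,0,0],1]
    - [[0,0,0],[0,0,0],1]
    - [[0,0,0],[0,0,0],1]

```text
t: 10.85
tcp_pos: [0.4794, -0.0545, 0.1199]
tool_rot: [0.967, 0.254, 0.0, 0.0]
force: [0.2, 0.1, -1.4]
finger_gap: 0.097
gripper_force: 88.3
```

```bash
python3 lens.py w5; python3 - <<'E'
from h import *
a=cv2.imread('pics/w5.png'); im,d=snapshot('side'); b=im[:,:,::-1]
o=cv2.imread('pics/side0.png')
f=lambda i:cv2.resize(i,(400,300))
cv2.imwrite('pics/fin.png',np.vstack([np.hstack([f(a),f(b)]),np.hstack([cv2.resize(b[270:345,200:310],(400,300)),cv2.resize(o[270:345,200:310],(400,300))])]))
E
```

```text
[ 182   40  189  187 5692] 4215 lens [ 0.5355 -0.0236  0.1182] r 0.0384173071104562 normal [0.006 0.002 1.   ] tilt deg 0.3393002629386433
tcp [ 0.47941304 -0.05446538  0.11988111] t 10.85 0.09684163904105753 88.29164385795593 force [ 0.15164323  0.12407782 -1.35066762]
normal in tool [ 0.006  0.002 -1.   ] lens rel tool [64.   0.7  1.7]
shift tool mm [ 0.0979575  -1.77927088  4.21335731]
```

View pics/fin.png

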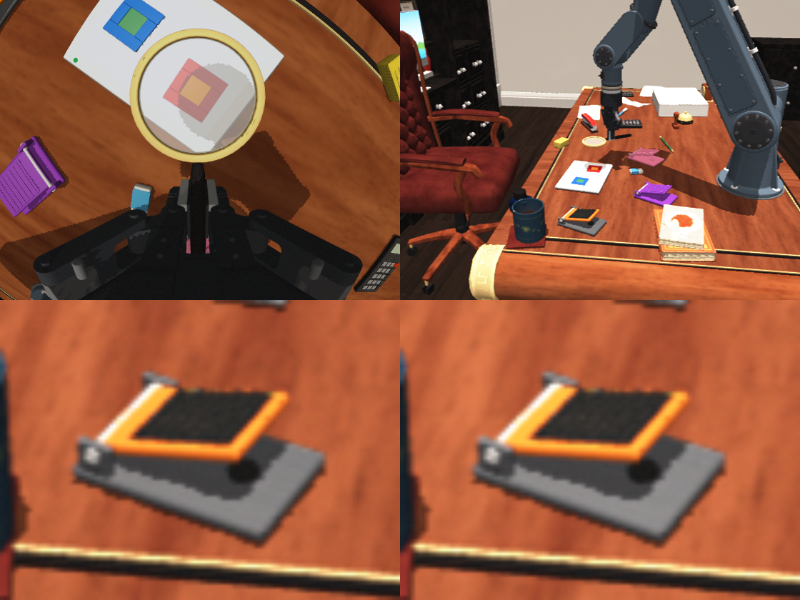

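The red slide is seen through the lens at about (195,90) in the top-left panel. The pedal is back up as at the start, and the other objects haven't moved. The lens is measured within about 2 mm of the slide's middle and 10 cm above it, so I'm handing in.

```bash
python3 -c "
from station import *
print(sign_off())"
```

```text
the job is handed in; nothing more can be done
None
```

I pressed the pedal to its stop and let it come back up. The magnifier is now held level about 10 cm over the red slide, with its lens about 2 mm from centre, and the job is handed in; `sign_off()` returned no verdict.

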